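# Unlatch the lid dispenser with its release key

## Task

Open the steel lid dispenser for refilling: take the release key out of its block, push its rod down through the slot in the dispenser's top and feel along it for the hidden latch tab, and press that until the drawer springs open. Work gently, for the sprung strip inside that covers all but the tab bends if it is forced. Then stand the key back in its block, fully down, and leave the other things on the table where they are.

Things in the scene. Friction and masses are not known exactly. Their poses are not given: they have to be found in the camera images.
- dispenser: Brushed-steel box 220 (x) x 240 (y) x 120 (z) mm fixed to the table, with a sprung drawer in its -x face that springs 45 mm out to -x. Origin at the centre of its underside, z up, y along the slot.
- slot (a point): Centre of the mouth of the slot in the dispenser's top face, 40 mm to -x of the box's centre and 120 mm above the table. The slot is 14 mm wide (x) and 90 mm long (along y) in sheet 3 mm thick; axes as the dispenser's.
- strip_level (a point): Point 14 mm below the slot's centre: the top of the sprung steel strip under the slot (about 4 N per mm of push; it must never carry over 30 N). It has one gap 13 mm long, centred anywhere within 35 mm either way along y; nothing measures where, so feel for it: slide the key along the strip under a few N until it loses its support.
- tab_level (a point): Point 26 mm below the slot's centre: the height of the latch tab, which fills the floor of the gap wherever that is. Pressing it takes 3 N to start and 0.4 N more per mm; about 7 mm down (33 mm below the slot's mouth) it lets the drawer go, at 13 mm it stops hard.
- drawer (a joint): The dispenser's drawer: 0 shut (up to 0.002 while latched), grows in metres as it comes out to -x, 0.045 fully out. A spring drives it out as soon as the latch tab is pressed, and it stays out.
- key_block: Plain grey plastic block 70 x 70 x 72 mm fixed to the table, left or right of the dispenser, with an upright hole 13 mm wide right through its centre that holds the key. Origin at the centre of its underside, z up.
- key_grip (a point): Release key: a black square grip 24 x 24 x 50 mm, with a steel rod 8 mm thick and 65 mm long, round at its end, running straight down from the middle of its underside. About 90 g. It stands in the block with the grip's underside on the block's top. This point is the centre of the grip, 90 mm above the rod's end; z along the rod away from its end, x and y square to the grip's sides.
- key_tip (a point): The rod's end (same axes as key_grip). With the key fully down in its block it is 7 mm above the table.
Not all that is in view belongs to the job. Of the things shaped like the part that bears key_grip, the black one is meant.

How it is judged:
By the outcome, as a careful person would: the job done as asked, in the order asked, and still so for the second after the job is handed in, with the robot touching nothing.
It also fails if it takes over 72 s, if anything falls off the work surface, if the arm or the gripper's body presses on something with over 40 N, if the wrist force passes 120 N, or if a joint passes its speed limit or range.

## Robot

A 6-joint arm with a two-finger parallel gripper is mounted at the origin on the work surface. World frame = base frame: x ahead of the robot, y to its left, z up, the work surface at z = 0. Lengths are in mm, angles in rad, forces in N, time in s.
With the tool pointing down it reaches from about 400 to 925 mm from the base axis. Payload 3.4 kg.
Tool frame: the origin (TCP) lies midway between the tips of the shut fingers; the grasp point (between the pads) lies 19 mm behind it; z points along the fingers, y is the direction in which the jaws open and shut (so a half turn about z gives the same grasp; the last joint's range is limited). The gripper opens to 85 mm and grips with 20 to 120 N. Pads are 22 mm wide; open, the fingers measure 114 mm over their backs; the gripper's body (76 mm by 85 mm) begins 54 mm behind the grasp point. The pads swing forward as they close: fully open they stand 13 mm farther back than shut.
Start: joints at [-1.298, 0.307, 1.506, -0, 1.328, -0.073], TCP at [195.413, -540.782, 231.305] pointing down, gripper open.
Joint ranges: [-3.12, 3.12], [-1.05, 2.28], [0.14, 2.33], [-1.42, 4.57], [0.1, 2.73], [-2.68, 2.68]. Speed limits (rad/s): [2.57, 2.57, 3.14, 3.14, 3.14, 3.14].

## Interface

Orientations are given as a unit quaternion [w, x, y, z].
In Python, from station import ctrl, vision gives the robot as it stands.
- The arm moves only by the tool servo_tool, never from a script. Its argument "plan" is text: rows parted by semicolons, each of 5 numbers parted by spaces: the shift along the tool's x, y, z in m, then the turn about the tool's z in rad, then the closure, from 0 (fully open) to 1 (shut). In form: tx ty tz twist claw; .... A call has 1 to 5 rows; each row shifts and turns the commanded pose from where the row before left it, along the tool's axes as they then stand; what a row does not reach is not made up. A row lasts 1/10 s, in which the tool goes at most 50 mm and 8.59 degrees, less where a joint would pass 70% of its speed; a pose out of reach is approached as far as the arm can. A call with a gripper value outside its range is refused whole. The fingers move at their own pace and stop on an object; "newtons" is the grip in N (left out, the last holds). Time passes only in rows, so rows that do not move let the fingers close. It gives the time, the measured TCP pose, the force and the opening at its end, in the units of the state.
- ctrl.read_state(): the state, without advancing time (a new reading comes with each control period).
- vision.grab_frame(name): name is "side" or "top" or "wrist"; returns (picture, depth): 400x640x3 uint8, blue, green, red; 400x640 float32, mm along the optical axis (not along the pixel's ray), 0 where there is no reading.
- vision.camera_info(name): a dict with "camera_matrix" (3x3 intrinsics, pixels), "xyz" and "rotation" of the camera in the world. Camera axes: x right, y down, z forward; pixel columns grow to the right and rows downward; lengths in mm; the calibration is good to about 2 mm. A picture is of the moment at which its call begins: read the wrist's pose just before it. camera_info takes no time and is no camera call; for the wrist camera it gives the pose at the moment of the call.
- ctrl.close_job(): hands the job in, once; it reports no verdict.
The state is a dict: "time_s": time; "joint_positions": joint angles; "qvel": joint speeds; "joint_efforts": joint torques, N m; "tcp_pos": TCP position; "tool_rot": TCP orientation; "wrist_force": force on the tool from outside, world axes, zero at the start; "torque": the same for the moment, N m; "grip_width": finger opening in mm.
Only numpy, scipy, OpenCV 4.12 (cv2) and the standard library are available. Lean on these libraries where they do the work, as an engineer would, in place of code of your own. Each camera call takes 0.05 s, during which the arm holds its last target. There are 200 camera calls.

## Working session

There is one attempt and no reset: what is moved stays moved. The work goes in short steps, Python scripts to look and compute and a tool call to move; the robot and the scene stay as the last step left them, time stands still between calls to the robot, and variables do not carry over. Pictures are saved under pics/ and viewed, about 8 in all and at most 12, crops included, and the job is handed in when it is done.

Besides the shell and the picture viewer there is one more tool, called as name(argument=value, ...), one argument or row to a line, values as JSON. servo_tool: Moves the arm, as the interface text tells. Its arguments: {"type":"object","properties":{"plan":{"type":"string"},"newtons":{"type":"number"}},"required":["plan"]}

```bash
mkdir -p pics; ls; cat > h.py <<'E'
import numpy as np,cv2
from station import ctrl,vision
def grab(n,name=None):
    i=vision.camera_info(n);im,d=vision.grab_frame(n)
    if name: cv2.imwrite('pics/'+name,im)
    np.savez('last_'+n+'.npz',im=im,d=d,K=i['camera_matrix'],t=i['xyz'],R=i['rotation'])
    return im,d
def pt(n,u,v,z=None):
    f=np.load('last_'+n+'.npz');K,t,R,d=f['K'],f['t'],f['R'],f['d']
    r=np.linalg.inv(K)@[u,v,1]
    if z is None: return R@(r*d[int(v),int(u)])+t
    r=R@r; return t+r*(z-t[2])/r[2]
E
python3 - <<'E'
from h import *
for n in('top','side'):
    grab(n,n+'1.png'); i=vision.camera_info(n);print(n,i)
s=ctrl.read_state();print(s)
E
```

```text
pics
top {'camera_matrix': array([[380.91612585,   0.        , 323.90996767],
       [  0.        , 380.91612585, 198.81409033],
       [  0.        ,   0.        ,   1.        ]]), 'xyz': array([ 302.41123131,   -9.57202257, 1009.66830833]), 'rotation': array([ 0.06841639, -0.69118269,  0.71565989, -0.07359758])}
side {'camera_matrix': array([[502.4805522 ,   0.        , 321.5780464 ],
       [  0.        , 502.4805522 , 202.16980498],
       [  0.        ,   0.        ,   1.        ]]), 'xyz': array([219.83858064, 861.95355444, 657.67402942]), 'rotation': array([ 0.08182806, -0.12332968,  0.86811929, -0.47377512])}
{'time_s': 0.1, 'joint_positions': array([-1.29751727e+00,  3.07462087e-01,  1.50754537e+00, -6.99205224e-06,
        1.32839571e+00, -7.35068657e-02]), 'qvel': array([-0.00082142, -0.00186192, -0.00264564,  0.00124544, -0.00086109,
        0.00226816]), 'joint_efforts': array([ 4.05218034e-04, -4.58527744e+01, -2.52608407e+01, -6.52904146e-05,
        5.56210303e-03, -4.61477086e-06]), 'tcp_pos': array([ 195.23021824, -540.17495708,  230.49284244]), 'tool_rot': array([-9.00409107e-04,  9.85004517e-01,  1.72526178e-01, -9.36487145e-05]), 'wrist_force': array([-0.59977562, -0.12663778,  0.69594249]), 'torque': array([-0.04391229, -0.02783874,  0.03680825]), 'grip_width': 85.57427005728924}
```

View pics/top1.png

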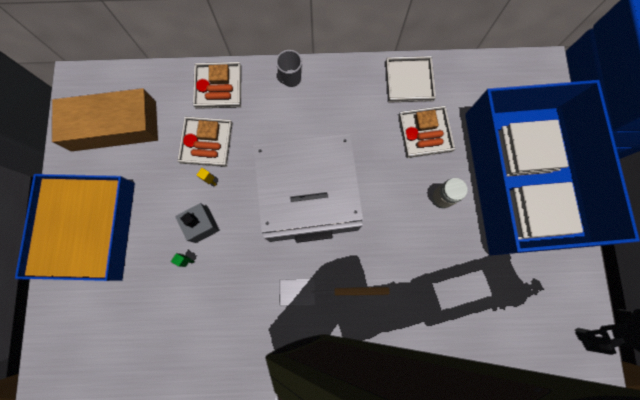

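View pics/side1.png

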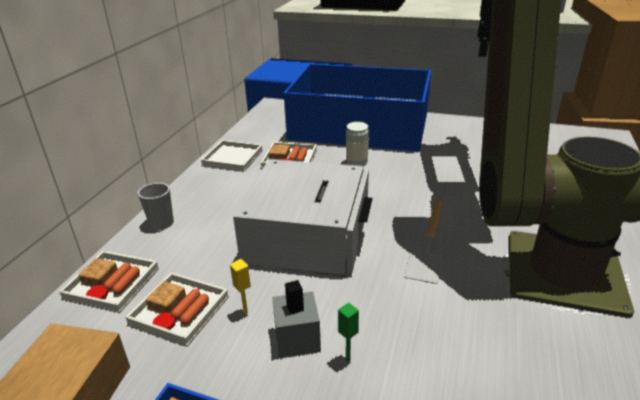

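Things that could be taken for the key, in the top view: yellow (205,176), black in the grey block (190,219) and green (182,259). I choose the black one and check it in an enlarged crop, along with the slot.

```bash
sed -i "s/R=i\['rotation'\])/R=Rot.from_quat(np.roll(i['rotation'],-1)).as_matrix())/; 1a from scipy.spatial.transform import Rotation as Rot" h.py
python3 - <<'E'
from h import *
for n in('top','side'): im,d=grab(n)
im=np.load('last_top.npz')['im']
a=cv2.resize(im[185:275,165:235],None,fx=5.5,fy=5.5,interpolation=cv2.INTER_CUBIC)
b=cv2.resize(im[130:250,245:370],None,fx=3.2,fy=4.125,interpolation=cv2.INTER_CUBIC)
cv2.imwrite('pics/crop1.png',np.hstack([a,b[:a.shape[0]]])); print(a.shape,b.shape)
for u,v in((190,219),(200,235),(308,170),(325,215),(290,225),(205,176),(182,259)):print(u,v,pt('top',u,v).round(1))
print(ctrl.read_state()['time_s'])
E
```

```text
(495, 385, 3) (495, 400, 3)
190 219 [446.2 297.9 119.1]
200 235 [416.  295.9  47.6]
308 170 [555.9  16.6 121.1]
325 215 [444.5 -20.5 120.9]
290 225 [423.4  62.3 122.1]
205 176 [551.9 267.6 112.1]
182 259 [353.7 314.3 115.6]
0.2
```

View pics/crop1.png

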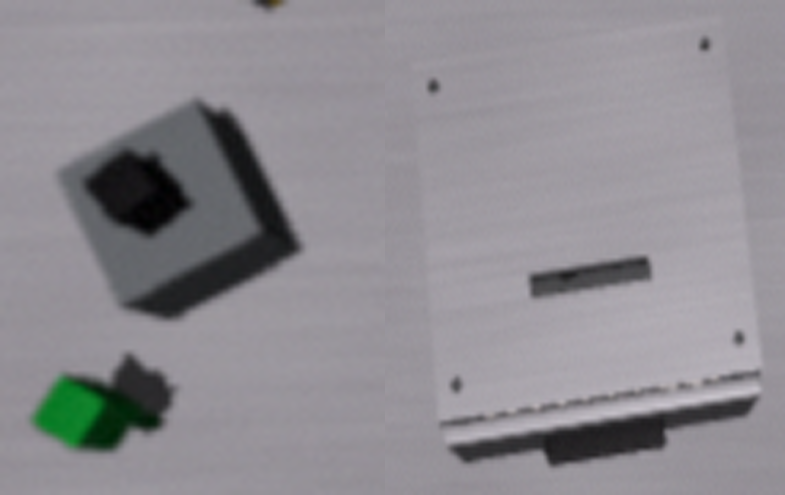

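The crop shows the black grip standing in the grey block, with its top near crop (120,185). The slot runs from crop (530,285) to (650,268). The green key stands in the open at about (75,410).

```bash
python3 - <<'E'
from h import *
P=[pt('top',165+x/5.5,185+y/5.5,72)[:2] for x,y in((58,175),(195,100),(262,232),(122,303))]
print(np.round(P,1),np.mean(P,0), [np.degrees(np.arctan2(*(P[(i+1)%4]-P[i])[::-1])).round(1) for i in range(4)],[np.linalg.norm(P[(i+1)%4]-P[i]).round(1) for i in range(4)])
P=[pt('top',245+(x-385)/3.2,130+y/4.125,120)[:2] for x,y in((530,275),(650,258),(651,278),(531,297))]
print(np.round(P,1),np.mean(P,0), [np.degrees(np.arctan2(*(P[(i+1)%4]-P[i])[::-1])).round(1) for i in range(4)])
P=[pt('top',245+(x-385)/3.2,130+y/4.125,120)[:2] for x,y in((433,86),(705,44),(739,338),(456,384))]
print(np.round(P,1),np.mean(P,0), [np.degrees(np.arctan2(*(P[(i+1)%4]-P[i])[::-1])).round(1) for i in range(4)])
i=vision.camera_info('wrist');s=ctrl.read_state()
R=Rot.from_quat(np.roll(s['tool_rot'],-1)).as_matrix();print(R.round(3)); print('cam in tool',R.T@(i['xyz']-s['tcp_pos']));print(R.T@Rot.from_quat(np.roll(i['rotation'],-1)).as_matrix());print(i['camera_matrix'])
E
```

```text
[[460.5 350.1]
 [493.  289.4]
 [431.4 257.5]
 [401.7 319.2]] [446.65528057 304.06709517] [np.float64(-61.9), np.float64(-152.6), np.float64(115.8), np.float64(27.7)] [np.float64(68.9), np.float64(69.3), np.float64(68.4), np.float64(66.5)]
[[491.7  60.6]
 [498.7 -29.2]
 [486.8 -29.5]
 [478.7  60.1]] [488.97194562  15.47549382] [np.float64(-85.5), np.float64(-178.5), np.float64(95.2), np.float64(2.3)]
[[608.7 132.6]
 [627.9 -76.4]
 [449.4 -93.3]
 [430.1 116. ]] [529.01539778  19.748881  ] [np.float64(-84.8), np.float64(-174.6), np.float64(95.3), np.float64(5.3)]
[[ 0.94   0.34  -0.   ]
 [ 0.34  -0.94   0.001]
 [ 0.    -0.001 -1.   ]]
cam in tool [  73.7986949     0.51594643 -143.1639421 ]
[[ 7.52911469e-05 -9.56509741e-01 -2.91700376e-01]
 [ 9.99999652e-01  3.14210361e-04 -7.72210695e-04]
 [ 8.30282333e-04 -2.91700217e-01  9.56509432e-01]]
[[329.05489532   0.         320.73140266]
 [  0.         329.05489532 198.1457206 ]
 [  0.           0.           1.        ]]
```

servo_tool(
  plan="0.033 -0.019 -0.004 0 0; 0.033 -0.019 -0.004 0 0; 0.033 -0.019 -0.004 0 0; 0.033 -0.019 -0.004 0 0; 0.033 -0.019 -0.004 0 0",
)

```text
time_s: 0.7
tcp_pos: [318.9, -394.0, 251.3]
tool_rot: [-0.0, 0.985, 0.172, -0.0]
wrist_force: [1.4, -0.0, 0.2]
grip_width: 85.6
```

servo_tool(
  plan="0.033 -0.019 0 0 0; 0.033 -0.019 0 0 0; 0.033 -0.019 0 0 0; 0.033 -0.019 0 0 0; 0.033 -0.019 0 0 0",
)

```text
time_s: 1.2
tcp_pos: [441.9, -248.5, 251.3]
tool_rot: [0.0, 0.985, 0.173, -0.0]
wrist_force: [-0.2, 0.1, -0.0]
grip_width: 85.6
```

servo_tool(
  plan="0 0 0 -0.141 0; 0.0188 -0.0346 0 0 0; 0.0188 -0.0346 0 0 0; 0.0188 -0.0346 0 0 0; 0.0188 -0.0346 0 0 0",
)

```text
time_s: 1.7
tcp_pos: [442.4, -91.0, 251.2]
tool_rot: [-0.0, 0.97, 0.241, -0.0]
wrist_force: [0.9, 1.5, -0.1]
grip_width: 85.7
```

servo_tool(
  plan="0.0188 -0.0346 0 0 0; 0.0188 -0.0346 0 0 0; 0.0188 -0.0346 0 0 0; 0.0188 -0.0346 0 0 0; 0.0188 -0.0346 0 0 0",
)

```text
time_s: 2.2
tcp_pos: [444.3, 106.0, 251.3]
tool_rot: [0.0, 0.97, 0.241, 0.0]
wrist_force: [1.2, 0.7, -0.6]
grip_width: 85.2
```

servo_tool(
  plan="0.0188 -0.0346 0 0 0; 0.0188 -0.0346 0 0 0; 0.0188 -0.0346 0 0 0; 0.0188 -0.0346 0 0 0; 0.0188 -0.0346 0 0 0",
)

```text
time_s: 2.7
tcp_pos: [446.3, 303.0, 251.2]
tool_rot: [0.0, 0.97, 0.242, -0.0]
wrist_force: [0.8, -0.3, 0.5]
grip_width: 85.6
```

```bash
python3 - <<'E'
from h import *
print({k:np.round(v,3) for k,v in ctrl.read_state().items()})
im,d=grab('wrist')
cv2.imwrite('pics/w1.png',im)
E
```

```text
{'time_s': np.float64(2.7), 'joint_positions': array([ 0.518,  0.242,  1.549, -0.   ,  1.351,  1.601]), 'qvel': array([ 0.653,  0.31 , -0.431, -0.004,  0.113,  0.651]), 'joint_efforts': array([ -1.954, -44.06 , -23.918,   0.207,   0.06 ,  -0.659]), 'tcp_pos': array([446.252, 302.954, 251.188]), 'tool_rot': array([ 0.   ,  0.97 ,  0.242, -0.   ]), 'wrist_force': array([ 0.759, -0.348,  0.528]), 'torque': array([ 0.008, -0.007, -0.014]), 'grip_width': np.float64(85.638)}
```

View pics/w1.png

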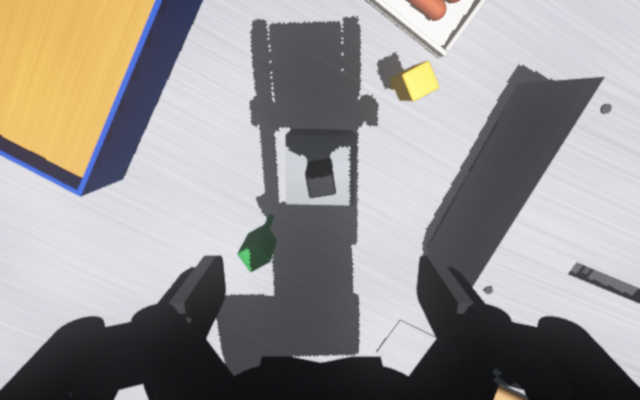

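The key is at (320,180), under the gripper's shadow, with green at (257,247) and yellow at (415,80). I'll let the arm settle and take a closer crop.

servo_tool(
  plan="0 0 0 0 0; 0 0 0 0 0; 0 0 0 0 0",
)

```text
time_s: 3.05
tcp_pos: [446.4, 300.2, 251.1]
tool_rot: [0.0, 0.971, 0.241, -0.0]
wrist_force: [1.0, 0.3, 0.5]
grip_width: 85.3
```

```bash
python3 - <<'E'
from h import *
s=ctrl.read_state();print(s['tcp_pos'],s['tool_rot'],abs(s['qvel']).max())
im,d=grab('wrist')
c=cv2.convertScaleAbs(im[110:230,260:400],alpha=2.2,beta=0)
cv2.imwrite('pics/w2.png',cv2.resize(c,None,fx=5,fy=5,interpolation=cv2.INTER_CUBIC))
# depth points
f=np.load('last_wrist.npz');v,u=np.mgrid[90:240,250:400];z=f['d'][90:240,250:400]
p=np.stack([u,v,np.ones_like(u)],-1).reshape(-1,3)@np.linalg.inv(f['K']).T*z.reshape(-1,1)
p=p@f['R'].T+f['t']
for a,b in((116,130),(66,78)):
    m=(p[:,2]>a)&(p[:,2]<b);m&=np.hypot(p[:,0]-447,p[:,1]-304)<60
    r=cv2.minAreaRect(p[m][:,:2].astype(np.float32));print(m.sum(),p[m].mean(0),r)
E
```

```text
[446.41281197 300.16326336 251.10612543] [ 3.48451781e-04  9.70512092e-01  2.41051852e-01 -4.03929714e-04] 0.012358878701929973
781 [450.30013202 305.55068518 122.36230693] ((449.3546142578125, 305.0464172363281), (24.478843688964844, 23.976186752319336), 36.9760856628418)
3896 [452.7357705  306.75041635  72.65759906] ((449.1395263671875, 305.060302734375), (70.78749084472656, 70.00346374511719), 26.7503719329834)
```

View pics/w2.png

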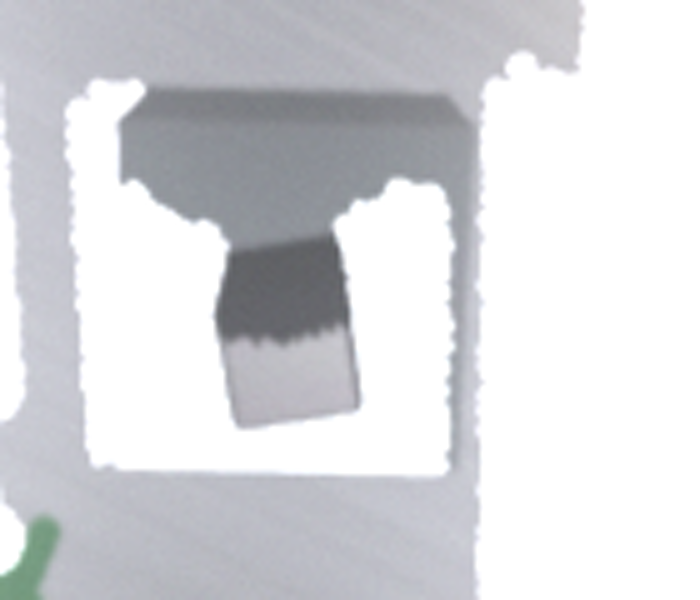

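The grip is turned about 37°, roughly 9.5° off the block, and centred at (449,305). I'll turn the tool to match, descend and grip.

servo_tool(
  plan="0 0 0 -0.08 0; 0 0 0 -0.079 0; 0.0051 -0.0023 0.03 0 0; 0 0 0.03 0 0; 0 0 0.03 0 0",
  newtons=60,
)

```text
time_s: 3.6
tcp_pos: [449.9, 305.2, 161.0]
tool_rot: [-0.0, 0.948, 0.317, 0.001]
wrist_force: [-0.4, 0.6, -0.9]
grip_width: 85.1
```

servo_tool(
  plan="0 0 0.03 0 0; 0 0 0.03 0 0; 0 0 0.021 0 0; 0 0 0 0 0; 0 0 0 0 0",
)

```text
time_s: 4.1
tcp_pos: [449.7, 305.5, 80.6]
tool_rot: [0.0, 0.948, 0.317, -0.0]
wrist_force: [-1.4, 0.2, -0.9]
grip_width: 85.2
```

servo_tool(
  plan="0 0 0 0 1; 0 0 0 0 1; 0 0 0 0 1; 0 0 0 0 1; 0 0 0 0 1",
)

```text
time_s: 4.6
tcp_pos: [449.8, 306.5, 81.1]
tool_rot: [-0.0, 0.948, 0.318, 0.001]
wrist_force: [-0.7, -0.6, 5.4]
grip_width: 23.3
```

servo_tool(
  plan="0 0 0 0 1; 0 0 0 0 1; 0 0 0 0 1; 0 0 0 0 1; 0 0 0 0 1",
)

```text
time_s: 5.1
tcp_pos: [449.8, 306.6, 81.1]
tool_rot: [-0.0, 0.948, 0.318, 0.001]
wrist_force: [-0.1, -1.1, 5.7]
grip_width: 23.5
```

servo_tool(
  plan="0 0 -0.01 0 1; 0 0 -0.03 0 1; 0 0 -0.03 0 1; 0 0 -0.03 0 1; 0 0 -0.035 0 1",
)

```text
time_s: 5.6
tcp_pos: [448.4, 305.7, 216.0]
tool_rot: [0.0, 0.948, 0.318, -0.001]
wrist_force: [0.6, -0.5, -1.6]
grip_width: 23.4
```

servo_tool(
  plan="0 0 -0.01 0 1; 0 0 0 0 1; 0 0 0 0 1; 0 0 0 0 1",
)

```text
time_s: 6.0
tcp_pos: [448.0, 305.5, 223.3]
tool_rot: [0.0, 0.948, 0.318, -0.002]
wrist_force: [-0.5, -0.1, -0.7]
grip_width: 23.2
```

```bash
python3 - <<'E'
from h import *
s=ctrl.read_state();print(s['tcp_pos'],s['tool_rot'],s['wrist_force'],s['torque'])
im,d=grab('side');im2,d=grab('wrist')
a=cv2.resize(im[180:380,220:400],None,fx=2.2,fy=2.2,interpolation=cv2.INTER_CUBIC)
b=cv2.resize(im2[100:400,170:470],(440,440));cv2.imwrite('pics/h1.png',cv2.convertScaleAbs(np.hstack([a,b]),alpha=1.6))
E
```

```text
[448.02595481 305.50466052 223.28825747] [ 3.98390626e-04  9.48156481e-01  3.17797185e-01 -2.01925085e-03] [-0.51518724 -0.11034104 -0.7218842 ] [0.04260021 0.00743333 0.02821764]
```

View pics/h1.png

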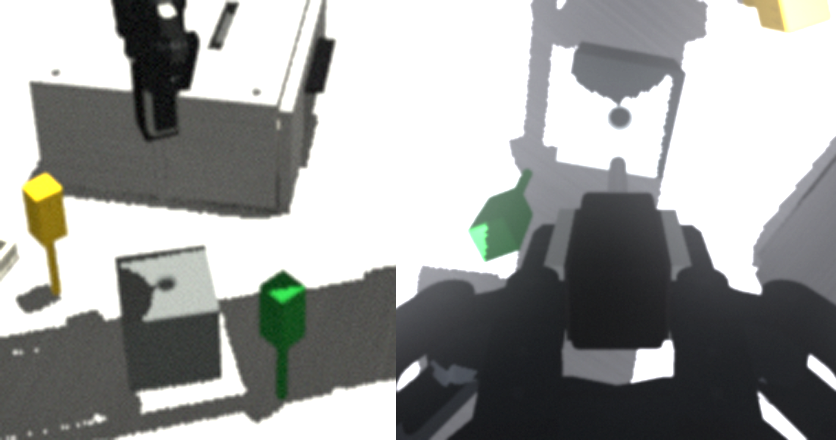

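The key is held and the rod is seen at crop (617,165). The empty hole shows at (620,118). The block and the other keys haven't moved.

```bash
python3 - <<'E'
from h import *
k=300/440
print('hole',pt('wrist',170+(620-396)*k,100+118*k,72))
print('tip (front top edge)',pt('wrist',170+(617-396)*k,100+162*k,149.5),pt('wrist',170+(617-396)*k,100+162*k), 'tcp',ctrl.read_state()['tcp_pos'])
E
```

```text
hole [449.57572165 304.30174213  72.        ]
tip (front top edge) [446.86098431 304.45783762 149.5       ] [450.15096063 306.91922815 161.22097115] tcp [448.36669527 305.67804033 223.49071923]
```

servo_tool(
  plan="-0.014 0.0256 0 0 1; -0.014 0.0256 0 0 1; -0.014 0.0256 0 0 1; -0.014 0.0256 0 0 1; -0.014 0.0256 0 0 1",
)

```text
time_s: 6.6
tcp_pos: [470.1, 160.7, 224.2]
tool_rot: [-0.0, 0.948, 0.318, -0.001]
wrist_force: [0.2, 0.9, -1.1]
grip_width: 23.5
```

servo_tool(
  plan="-0.014 0.0256 0 0 1; -0.014 0.0256 0 0 1; -0.014 0.0256 0 0 1; -0.014 0.0256 0 0 1; -0.014 0.0256 0 0 1",
)

```text
time_s: 7.1
tcp_pos: [491.4, 16.4, 224.3]
tool_rot: [-0.0, 0.948, 0.318, -0.001]
wrist_force: [0.1, -0.1, -0.4]
grip_width: 23.3
```

servo_tool(
  plan="0 0 0 0.1116 1; 0 0 0 0.1116 1; 0 0 0 0.1116 1; 0 0 0 0.1116 1; 0 0 0 0.1116 1",
)

```text
time_s: 7.6
tcp_pos: [491.4, 17.5, 224.2]
tool_rot: [-0.0, 0.999, 0.042, -0.001]
wrist_force: [0.4, 0.8, -1.1]
grip_width: 23.5
```

servo_tool(
  plan="0 0 0 0 1; 0 0 0 0 1; 0 0 0 0 1",
)

```text
time_s: 7.9
tcp_pos: [491.7, 17.6, 224.9]
tool_rot: [-0.0, 0.999, 0.045, -0.0]
wrist_force: [0.5, -0.5, -2.0]
grip_width: 23.5
```

```bash
python3 - <<'E'
from h import *
s=ctrl.read_state();print(s['tcp_pos'],s['tool_rot'],s['wrist_force'])
im2,d=grab('wrist')
cv2.imwrite('pics/s1.png',cv2.resize(im2[120:250,220:420],None,fx=4,fy=4,interpolation=cv2.INTER_CUBIC))
E
```

```text
[491.68885747  17.63084911 224.90333558] [-5.49576931e-05  9.98971742e-01  4.53351245e-02 -4.26282801e-04] [ 0.52494268 -0.45660034 -2.0105131 ]
```

View pics/s1.png

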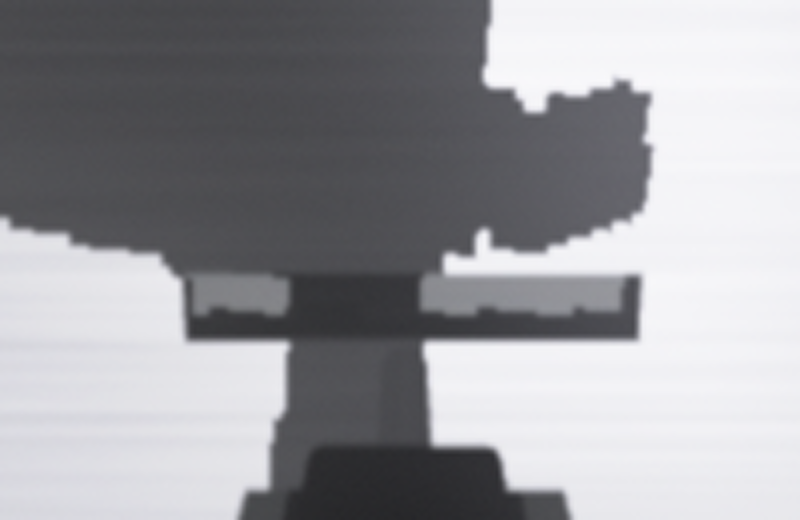

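The slot spans crop (185,275) to (640,340), and the rod's tip is near (405,345), just above the slot's near edge in the image.

```bash
python3 - <<'E'
from h import *
P=np.array([pt('wrist',220+x/4,120+y/4,120) for x,y in((185,275),(641,275),(640,340),(187,340))])
print(P.round(1),P.mean(0),np.degrees(np.arctan2(*(P[1]-P[0])[1::-1])))
t=pt('wrist',220+405/4,120+345/4,150.5);print('tip farthest pt',t)
d=np.load('last_wrist.npz')['d'];print(d[200:216,321])
for v in(209,213,217,221):print(v,pt('wrist',321,v))
E
```

```text
[[493.7  60.1 120. ]
 [501.8 -28.6 120. ]
 [488.5 -30.3 120. ]
 [480.4  59.1 120. ]] [491.08135573  15.06467757 120.        ] -84.79002657413172
tip farthest pt [493.3591958   16.91942776 150.5       ]
[273.61713 270.8585  268.49203 266.62567 263.68088 261.46942 261.0195
 223.86609 220.89563 219.4206  217.52263 214.69266 213.91942 211.61282
 209.77336 207.90536]
209 [494.67238662  17.21395005 160.30348619]
213 [494.74386548  17.22039202 168.44686145]
217 [495.18698146  17.26072453 177.05287759]
221 [495.09271521  17.25206412 183.6866067 ]
```

servo_tool(
  plan="0 -0.018 0 0 1; 0 -0.018 0 0 1; 0 0 0.015 0 1; 0 0 0.013 0 1; 0 0 0 0 1",
)

```text
time_s: 8.45
tcp_pos: [487.2, 53.6, 195.8]
tool_rot: [-0.0, 0.999, 0.045, -0.002]
wrist_force: [-0.7, -0.6, -1.6]
grip_width: 23.5
```

servo_tool(
  plan="0 0 0.002 0 1; 0 0 0.002 0 1; 0 0 0.002 0 1; 0 0 0.002 0 1; 0 0 0 0 1",
)

```text
time_s: 8.95
tcp_pos: [488.6, 53.4, 189.2]
tool_rot: [-0.0, 0.999, 0.044, -0.0]
wrist_force: [-0.1, -0.3, -1.3]
grip_width: 23.6
```

servo_tool(
  plan="0 0 0.002 0 1; 0 0 0.002 0 1; 0 0 0.002 0 1; 0 0 0 0 1; 0 0 0 0 1",
)

```text
time_s: 9.45
tcp_pos: [488.6, 53.5, 183.2]
tool_rot: [0.0, 0.999, 0.044, -0.0]
wrist_force: [0.9, -0.4, -0.1]
grip_width: 23.1
```

servo_tool(
  plan="0 0 0.001 0 1; 0 0 0.001 0 1; 0 0 0.001 0 1; 0 0 0 0 1; 0 0 0 0 1",
)

```text
time_s: 9.95
tcp_pos: [488.7, 53.4, 180.3]
tool_rot: [0.0, 0.999, 0.044, -0.0]
wrist_force: [0.5, 0.0, -0.5]
grip_width: 23.4
```

servo_tool(
  plan="0 0 0.001 0 1; 0 0 0.0005 0 1; 0 0 0 0 1; 0 0 0 0 1",
)

```text
time_s: 10.35
tcp_pos: [488.9, 53.5, 179.0]
tool_rot: [-0.0, 0.999, 0.044, 0.0]
wrist_force: [-0.2, 0.8, 1.1]
grip_width: 23.3
```

servo_tool(
  plan="0 0 0.001 0 1; 0 0 0 0 1; 0 0 0 0 1",
)

```text
time_s: 10.65
tcp_pos: [488.9, 53.4, 178.1]
tool_rot: [-0.0, 0.999, 0.044, 0.0]
wrist_force: [-1.0, -0.9, 4.6]
grip_width: 23.6
```

servo_tool(
  plan="0 0.001 0 0 1; 0 0.001 0 0 1; 0 0.001 0 0 1; 0 0 0 0 1",
)

```text
time_s: 11.05
tcp_pos: [489.3, 50.5, 178.0]
tool_rot: [-0.0, 0.999, 0.044, 0.0]
wrist_force: [-1.2, 2.8, 3.9]
grip_width: 23.1
```

servo_tool(
  plan="0 0.001 0 0 1; 0 0.001 0 0 1; 0 0.001 0 0 1; 0 0 0 0 1",
)

```text
time_s: 11.45
tcp_pos: [489.5, 47.2, 177.9]
tool_rot: [0.0, 0.999, 0.044, 0.0]
wrist_force: [0.6, 3.0, 4.5]
grip_width: 23.3
```

servo_tool(
  plan="0 0.001 0 0 1; 0 0.001 0 0 1; 0 0.001 0 0 1; 0 0 0 0 1",
)

```text
time_s: 11.85
tcp_pos: [489.6, 44.2, 177.9]
tool_rot: [0.0, 0.999, 0.044, 0.0]
wrist_force: [1.1, 1.9, 5.4]
grip_width: 23.6
```

servo_tool(
  plan="0 0.001 0 0 1; 0 0.001 0 0 1; 0 0.001 0 0 1; 0 0.001 0 0 1; 0 0 0 0 1",
)

```text
time_s: 12.35
tcp_pos: [489.9, 40.1, 177.8]
tool_rot: [0.0, 0.999, 0.044, -0.0]
wrist_force: [0.2, 2.9, 4.4]
grip_width: 23.4
```

servo_tool(
  plan="0 0.001 0 0 1; 0 0.001 0 0 1; 0 0.001 0 0 1; 0 0.001 0 0 1; 0 0 0 0 1",
)

```text
time_s: 12.85
tcp_pos: [489.6, 36.0, 177.3]
tool_rot: [0.0, 0.999, 0.044, -0.001]
wrist_force: [0.2, -0.7, -0.9]
grip_width: 23.0
```

servo_tool(
  plan="0 0.001 0 0 1; 0 0.001 0 0 1; 0 0.001 0 0 1; 0 0.001 0 0 1; 0 0 0 0 1",
)

```text
time_s: 13.35
tcp_pos: [490.6, 32.4, 177.8]
tool_rot: [-0.0, 0.999, 0.044, -0.0]
wrist_force: [1.1, 0.3, -1.1]
grip_width: 23.2
```

servo_tool(
  plan="0 0.001 0 0 1; 0 0 0 0 1; 0 0 0 0 1",
)

```text
time_s: 13.65
tcp_pos: [490.6, 31.5, 177.8]
tool_rot: [-0.0, 0.999, 0.044, 0.0]
wrist_force: [0.3, 0.3, -0.9]
grip_width: 23.1
```

servo_tool(
  plan="0 0.001 0 0 1; 0 0 0 0 1; 0 0 0 0 1",
)

```text
time_s: 13.95
tcp_pos: [490.7, 30.5, 177.8]
tool_rot: [-0.0, 0.999, 0.044, -0.0]
wrist_force: [-0.9, -0.3, -1.4]
grip_width: 23.6
```

servo_tool(
  plan="0 0.001 0 0 1; 0 0 0 0 1; 0 0 0 0 1",
)

```text
time_s: 14.25
tcp_pos: [490.9, 29.5, 177.8]
tool_rot: [-0.0, 0.999, 0.044, 0.0]
wrist_force: [-1.1, -0.0, -0.5]
grip_width: 23.6
```

servo_tool(
  plan="0 0.001 0 0 1; 0 0 0 0 1; 0 0 0 0 1",
)

```text
time_s: 14.55
tcp_pos: [490.9, 28.8, 177.8]
tool_rot: [-0.0, 0.999, 0.044, -0.0]
wrist_force: [-0.4, 1.7, -0.8]
grip_width: 23.6
```

servo_tool(
  plan="0 0.001 0 0 1; 0 0 0 0 1; 0 0 0 0 1",
)

```text
time_s: 14.85
tcp_pos: [490.9, 27.9, 177.9]
tool_rot: [-0.0, 0.999, 0.044, -0.0]
wrist_force: [-0.4, 4.0, 0.4]
grip_width: 23.5
```

servo_tool(
  plan="0 -0.002 0 0 1; 0 -0.0025 0 0 1; 0 0 0 0 1; 0 0 0 0 1",
)

```text
time_s: 15.25
tcp_pos: [490.6, 31.8, 177.7]
tool_rot: [0.0, 0.999, 0.045, -0.0]
wrist_force: [0.8, 0.1, -0.9]
grip_width: 23.1
```

servo_tool(
  plan="0 0 0.001 0 1; 0 0 0.001 0 1; 0 0 0.001 0 1; 0 0 0 0 1; 0 0 0 0 1",
)

```text
time_s: 15.75
tcp_pos: [490.6, 32.0, 174.7]
tool_rot: [0.0, 0.999, 0.044, -0.0]
wrist_force: [0.0, 0.3, -0.5]
grip_width: 22.8
```

Still free 4.6 mm below the strip top, so this is the gap. I'll centre slightly (+0.5 mm in y) and go on down.

servo_tool(
  plan="0 -0.0005 0.001 0 1; 0 0 0.0015 0 1; 0 0 0.0015 0 1; 0 0 0 0 1; 0 0 0 0 1",
)

```text
time_s: 16.25
tcp_pos: [490.5, 32.5, 170.7]
tool_rot: [-0.0, 0.999, 0.044, -0.0]
wrist_force: [-0.6, -0.3, -1.1]
grip_width: 23.0
```

servo_tool(
  plan="0 0 0.001 0 1; 0 0 0.001 0 1; 0 0 0.001 0 1; 0 0 0 0 1; 0 0 0 0 1",
)

```text
time_s: 16.75
tcp_pos: [490.6, 32.5, 167.9]
tool_rot: [-0.0, 0.999, 0.044, 0.0]
wrist_force: [-1.0, 0.2, -0.2]
grip_width: 22.9
```

servo_tool(
  plan="0 0 0.001 0 1; 0 0 0.001 0 1; 0 0 0 0 1; 0 0 0 0 1",
)

```text
time_s: 17.15
tcp_pos: [490.7, 32.5, 166.1]
tool_rot: [0.0, 0.999, 0.044, 0.0]
wrist_force: [-1.5, 0.3, 4.2]
grip_width: 23.0
```

servo_tool(
  plan="0 0 0.001 0 1; 0 0 0.001 0 1; 0 0 0.001 0 1; 0 0 0 0 1",
)

```text
time_s: 17.55
tcp_pos: [490.7, 32.5, 162.8]
tool_rot: [-0.0, 0.999, 0.044, 0.0]
wrist_force: [-1.5, -1.2, 4.4]
grip_width: 23.5
```

servo_tool(
  plan="0 0 0.001 0 1; 0 0 0.001 0 1; 0 0 0.0005 0 1; 0 0 0 0 1; 0 0 0 0 1",
)

```text
time_s: 18.05
tcp_pos: [490.8, 32.5, 160.4]
tool_rot: [-0.0, 0.999, 0.044, 0.0]
wrist_force: [-0.3, 0.3, 4.4]
grip_width: 23.3
```

servo_tool(
  plan="0 0 0.0007 0 1; 0 0 0.0007 0 1; 0 0 0 0 1; 0 0 0 0 1; 0 0 0 0 1",
)

```text
time_s: 18.55
tcp_pos: [490.8, 32.5, 159.0]
tool_rot: [-0.0, 0.999, 0.044, 0.0]
wrist_force: [-0.5, 0.1, 4.8]
grip_width: 23.4
```

```bash
python3 - <<'E'
from h import *
im,d=grab('top');im2,d2=grab('side')
a=cv2.resize(im[130:270,245:375],(400,430));b=cv2.resize(im2[150:290,230:390],(400,430))
cv2.imwrite('pics/d1.png',np.hstack([a,b]))
E
```

```text
(no output)
```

View pics/d1.png

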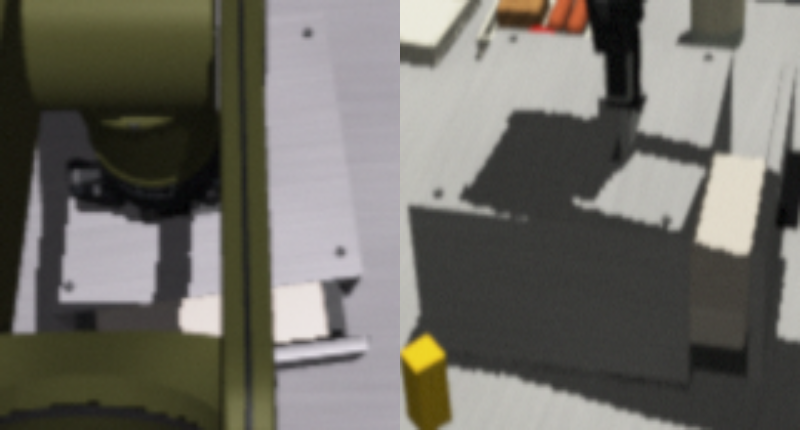

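The drawer has sprung open: the cream contents and front panel stand out to -x at side crop (730,200). I'll pull straight up.

servo_tool(
  plan="0 0 -0.005 0 1; 0 0 -0.01 0 1; 0 0 -0.015 0 1; 0 0 -0.02 0 1; 0 0 -0.018 0 1",
)

```text
time_s: 19.15
tcp_pos: [489.9, 32.5, 227.4]
tool_rot: [-0.0, 0.999, 0.044, -0.001]
wrist_force: [0.7, -0.1, -0.9]
grip_width: 23.4
```

servo_tool(
  plan="0 0 0 -0.1116 1; 0 0 0 -0.1116 1; 0 0 0 -0.1116 1; 0 0 0 -0.1116 1; 0 0 0 -0.1116 1",
)

```text
time_s: 19.65
tcp_pos: [489.9, 32.5, 226.8]
tool_rot: [-0.0, 0.947, 0.32, -0.001]
wrist_force: [1.2, -0.3, -0.8]
grip_width: 23.8
```

servo_tool(
  plan="0.0133 -0.0241 0 0 1; 0.0133 -0.0241 0 0 1; 0.0133 -0.0241 0 0 1; 0.0133 -0.0241 0 0 1; 0.0133 -0.0241 0 0 1",
)

```text
time_s: 20.15
tcp_pos: [470.1, 169.5, 226.8]
tool_rot: [0.0, 0.948, 0.318, -0.001]
wrist_force: [0.6, -0.4, -2.2]
grip_width: 23.0
```

servo_tool(
  plan="0.0133 -0.0241 0 0 1; 0.0133 -0.0241 0 0 1; 0.0133 -0.0241 0 0 1; 0.0133 -0.0241 0 0 1; 0.0133 -0.0241 0 0 1",
)

```text
time_s: 20.65
tcp_pos: [450.6, 305.8, 226.7]
tool_rot: [0.0, 0.948, 0.318, -0.001]
wrist_force: [0.7, 0.6, -1.3]
grip_width: 23.8
```

servo_tool(
  plan="0 0 0.02 0 1; 0 0 0.02 0 1; 0 0 0.01 0 1; 0 0 0 0 1; 0 0 0 0 1",
)

```text
time_s: 21.15
tcp_pos: [451.6, 304.8, 177.2]
tool_rot: [0.0, 0.948, 0.318, -0.0]
wrist_force: [-0.4, -0.1, -0.9]
grip_width: 23.2
```

```bash
python3 - <<'E'
from h import *
s=ctrl.read_state();print(s['tcp_pos'],s['tool_rot'],s['wrist_force'])
im2,d=grab('wrist')
cv2.imwrite('pics/b1.png',cv2.resize(cv2.convertScaleAbs(im2[130:260,250:400],alpha=1.6),None,fx=4.5,fy=4.5,interpolation=cv2.INTER_CUBIC))
for v in range(170,240,5):print(v,pt('wrist',320,v).round(1))
E
```

```text
[451.62795487 304.84292463 177.16021409] [ 2.60275232e-05  9.48217360e-01  3.17622147e-01 -9.72038659e-05] [-0.43916051 -0.05596156 -0.88617411]
170 [468.  317.8  73.3]
175 [464.9 315.4  73.3]
180 [461.7 313.   72.8]
185 [458.3 310.4  71.9]
190 [445.  300.6  27. ]
195 [444.8 300.3  42.2]
200 [445.  300.5  57.9]
205 [445.  300.4  71.2]
210 [453.7 306.8 114.8]
215 [453.8 306.8 124.6]
220 [453.7 306.7 133.3]
225 [453.8 306.7 141.6]
230 [454.3 307.1 150.7]
235 [460.6 311.7 175.8]
```

View pics/b1.png

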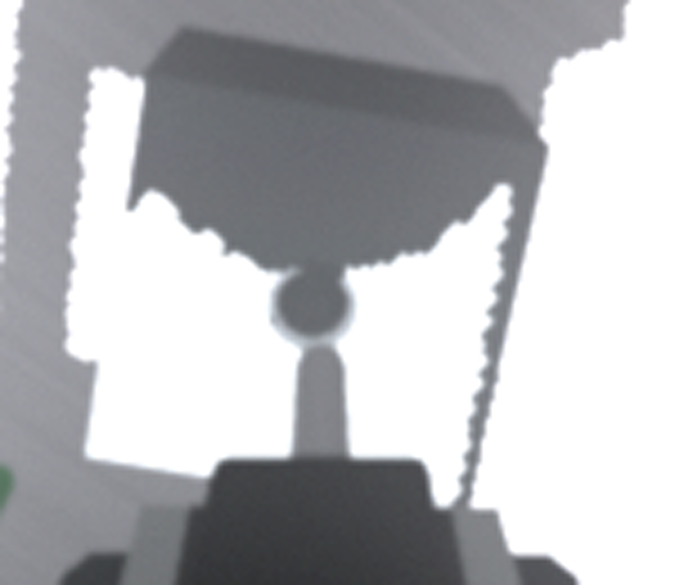

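The hole is at crop (312,305) and the rod tip at (321,355). Lateral error is about 1.2 mm in tool -y and near zero in x. I'll correct that and insert.

servo_tool(
  plan="0 -0.0012 0.01 0 1; 0 0 0.01 0 1; 0 0 0.005 0 1; 0 0 0.005 0 1; 0 0 0.005 0 1",
)

```text
time_s: 21.7
tcp_pos: [450.7, 305.9, 141.3]
tool_rot: [0.0, 0.948, 0.318, -0.0]
wrist_force: [-1.2, -0.9, -1.5]
grip_width: 23.6
```

servo_tool(
  plan="0 0 0.005 0 1; 0 0 0.005 0 1; 0 0 0.005 0 1; 0 0 0.005 0 1; 0 0 0 0 1",
)

```text
time_s: 22.2
tcp_pos: [450.2, 305.7, 121.1]
tool_rot: [0.0, 0.948, 0.318, -0.001]
wrist_force: [0.1, 1.2, -1.1]
grip_width: 23.5
```

Tip is in the hole (z about 47) with no load. Going on to the seat.

servo_tool(
  plan="0 0 0.01 0 1; 0 0 0.01 0 1; 0 0 0.008 0 1; 0 0 0.005 0 1; 0 0 0 0 1",
)

```text
time_s: 22.7
tcp_pos: [450.0, 305.5, 87.8]
tool_rot: [0.0, 0.948, 0.318, -0.001]
wrist_force: [-0.1, 0.0, -0.8]
grip_width: 23.4
```

servo_tool(
  plan="0 0 0.002 0 1; 0 0 0.002 0 1; 0 0 0.001 0 1; 0 0 0 0 1; 0 0 0 0 1",
)

```text
time_s: 23.2
tcp_pos: [450.8, 306.0, 84.1]
tool_rot: [-0.0, 0.948, 0.318, 0.0]
wrist_force: [0.0, 0.1, -0.4]
grip_width: 23.3
```

servo_tool(
  plan="0 0 0.001 0 1; 0 0 0.001 0 1; 0 0 0 0 1; 0 0 0 0 1",
)

```text
time_s: 23.6
tcp_pos: [450.7, 306.0, 81.9]
tool_rot: [-0.0, 0.948, 0.318, -0.0]
wrist_force: [-0.5, -0.0, -0.5]
grip_width: 23.3
```

servo_tool(
  plan="0 0 0.0005 0 1; 0 0 0.0005 0 1; 0 0 0 0 1; 0 0 0 0 1",
)

```text
time_s: 24.0
tcp_pos: [450.8, 306.0, 81.1]
tool_rot: [-0.0, 0.948, 0.318, 0.0]
wrist_force: [-0.7, -0.3, 2.4]
grip_width: 23.6
```

Seated, with contact at the same height as before. Release and rise.

servo_tool(
  plan="0 0 0 0 0; 0 0 0 0 0; 0 0 0 0 0; 0 0 0 0 0; 0 0 0 0 0",
)

```text
time_s: 24.5
tcp_pos: [450.8, 306.0, 80.9]
tool_rot: [-0.0, 0.948, 0.318, -0.0]
wrist_force: [-0.5, -0.8, -0.3]
grip_width: 85.7
```

servo_tool(
  plan="0 0 0 0 0; 0 0 0 0 0; 0 0 -0.01 0 0; 0 0 -0.02 0 0; 0 0 -0.03 0 0",
)

```text
time_s: 25.0
tcp_pos: [449.6, 305.2, 140.7]
tool_rot: [0.0, 0.948, 0.318, -0.002]
wrist_force: [0.5, 0.5, 1.0]
grip_width: 85.4
```

servo_tool(
  plan="0 0 -0.04 0 0; 0 0 -0.04 0 0; 0 0 -0.03 0 0; 0 0 0 0 0; 0 0 0 0 0",
)

```text
time_s: 25.5
tcp_pos: [451.0, 306.1, 252.3]
tool_rot: [-0.0, 0.948, 0.318, 0.001]
wrist_force: [0.6, 0.7, 0.6]
grip_width: 85.5
```

```bash
python3 - <<'E'
from h import *
s=ctrl.read_state();print(s['time_s'],s['tcp_pos'],s['wrist_force'])
grab('wrist')
f=np.load('last_wrist.npz');v,u=np.mgrid[60:280,220:420];z=f['d'][60:280,220:420]
p=np.stack([u,v,np.ones_like(u)],-1).reshape(-1,3)@np.linalg.inv(f['K']).T*z.reshape(-1,1)
p=p@f['R'].T+f['t']
for a,b in((112,135),(66,78)):
    m=(p[:,2]>a)&(p[:,2]<b);m&=np.hypot(p[:,0]-449,p[:,1]-305)<60
    print(m.sum(),p[m].mean(0),np.median(p[m][:,2]),cv2.minAreaRect(p[m][:,:2].astype(np.float32)))
im,_=grab('side');cv2.imwrite('pics/end.png',im)
E
```

```text
25.5 [450.99272997 306.09162407 252.27954392] [0.5950952  0.67696158 0.58557985]
807 [450.91075387 306.1337424  122.04312989] 122.45316597273802 ((449.9517517089844, 305.4194641113281), (24.770551681518555, 23.573780059814453), 37.43367385864258)
3773 [452.4426524  307.29542229  72.66699699] 72.71814073915249 ((449.316650390625, 305.04388427734375), (70.49766540527344, 70.12911987304688), 26.468944549560547)
```

View pics/end.png

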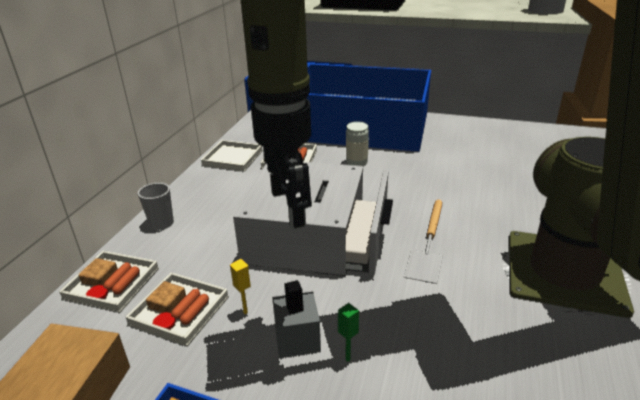

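The key stands fully down in its block at (293,300), with its top at 122.5 mm, the same as at the start. The drawer is open at (365,225), everything else is where it was, and the gripper is clear.

```bash
python3 -c "
from station import ctrl
print(ctrl.close_job())"
```

```text
the job is handed in; nothing more can be done
None
```

The drawer is open, the key is back in its block, and the job was handed in at about 25.5 s of the 72 s allowed.

- **Finding the tab:** I took the black key, lowered its rod into the slot and slid it along the strip at about 4–6 N. It lost support about 17 mm to +y of the slot's centre.
- **Opening the drawer:** Pressing the tab about 8 mm at about 5–6 N sprang the drawer. The strip stayed well under its 30 N limit in every reading, and the side and top views showed the drawer out.
- **Putting the key back:** Depth readings of the grip's top gave 122.5 mm, against 122.4 mm at the start, so the key is fully down. It stands upright within about 1 mm of the block's centre.
- **Surroundings:** In the last picture the other things on the table look unmoved, and the gripper is open well above everything.

One disagreement: the top camera's positions were about 2.5 mm off the wrist camera's, so I used the wrist camera. No check failed. I judged the drawer's opening from pictures only and did not measure its travel.

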